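Move three lab samples on between balance, hotplate and stirrer

ROBOT

A 7-joint arm with a two-finger parallel gripper is mounted at the origin on the work surface. World frame = base frame: x ahead of the robot, y to its left, z up, the work surface at z = 0. Lengths are in mm, angles in rad, forces in N, time in s.
With the tool pointing down it reaches from about 350 to 900 mm from the base axis. Payload 8.1 kg.
Tool frame: the origin (TCP) lies midway between the tips of the shut fingers; the grasp point (between the pads) lies 19 mm behind it (robot.grip_point_offset is the distance from the TCP to the grasp point, in mm); z points along the fingers, y is the direction in which the jaws open and shut (so a half turn about z gives the same grasp; the last joint's range is limited). The gripper opens to 85 mm and grips with 20 to 120 N. Pads are 22 mm wide; open, the fingers measure 114 mm over their backs; the gripper's body (76 mm by 85 mm) begins 54 mm behind the grasp point. The pads swing forward as they close: fully open they stand 13 mm farther back than shut.
Start: joints at [-1.282, 0.434, 0.025, 1.573, -0.012, 1.134, -0.075], TCP at [238.685, 577.642, 231.323] pointing down, gripper open.
Joint ranges: [-2.62, 2.62], [-0.44, 2.09], [-1.27, 1.32], [0.08, 2.57], [-1.32, 4.46], [0.12, 2], [-2.74, 2.74]. Speed limits (rad/s): [2.22, 2.22, 3.01, 3.01, 3.14, 3.14, 3.14].

INTERFACE

Orientations are given as a unit quaternion [w, x, y, z].
In Python, from rig import monitor, vision, job, robot gives the robot as it stands. The module is installed in compiled form; this text tells all that it offers.
- The arm moves only by the tool jog_arm, never from a script. Its arguments are lists of equal length, an entry for each row: "offset": the shift along the tool's x, y, z in units of 40 mm (1.0 is 40 mm), a list of three; "spin": the turn about the tool's z in units of 6 degrees (1.0 is 6 degrees). In form: {"offset": [[x, y, z], ...], "spin": [spin, ...]}. A call has exactly 5 rows; each row shifts and turns the commanded pose from where the row before left it, along the tool's axes as they then stand; what a row does not reach is not made up. A row lasts 1/8 s, in which the tool goes at most 62.5 mm and 10.7 degrees, less where a joint would pass 70% of its speed; a pose out of reach is approached as far as the arm can. A call is refused whole if a number of a shift passes 1 or a number of a turn 1, either way. A call with a gripper value outside its range is refused whole. "claw" is the gripper's target within -1 to 1 (fully open at 1, half-way at 0, shut at -1), set as the call begins (left out, the last holds). The fingers move at their own pace and stop on an object; "force" is the grip in N (left out, the last holds). Time passes only in rows, so rows that do not move let the fingers close, or fill a call up. It gives the time, the measured TCP pose, the force and the opening at its end, in the units of the state.
- monitor.get_state(): the state, without advancing time (a new reading comes with each control period).
- vision.get_image(name): name is "scene" or "top"; returns the picture (420x560x3 uint8, red, green, blue); there is no depth.
- vision.calibration(name): a dict with "mtx" (3x3 intrinsics, pixels), "R" (3x3) and "t" (3): a world point X has camera coordinates R X + t. Camera axes: x right, y down, z forward; pixel columns grow to the right and rows downward; lengths in mm; the calibration is good to about 2 mm. A picture is of the moment at which its call begins. calibration takes no time and is no camera call.
- job.finish_job(): hands the job in, once; it reports no verdict.
The state is a dict: "clock": time; "joints": joint angles; "qvel": joint speeds; "tau": joint torques, N m; "position": TCP position; "tool_rot": TCP orientation; "wrist_force": force on the tool from outside, world axes, zero at the start; "torque": the same for the moment, N m; "opening": opening from 0.0 (shut) to 1.0 (fully open).
Only numpy, scipy, OpenCV 4.12 (cv2) and the standard library are available. Lean on these libraries where they do the work, as an engineer would, in place of code of your own. Each camera call takes 0.05 s, during which the arm holds its last target.

TASK

Move the three samples on to their next step: the green-capped bottle goes from the balance to the hotplate, the amber bottle from the stirrer to the balance, and the warm blue-capped flask from the hotplate to the stirrer, each left standing in the middle of its plate or pan. All three stations are taken, so first park the warm flask on the cork mat; set the glass down gently and never on the bare steel bench. Leave the red-capped bottle and the pen pot where they stand.

Things in the scene. Friction and masses are not known exactly. Their poses are not given: they have to be found in the camera images.
- bottle_green: Sample bottle, to go to the hotplate; starts on the balance. Clear glass, round, 56 mm diameter up to 58 mm height, shoulder in to a 36 mm neck, and a GREEN screw cap 46 mm diameter from 79 to 105 mm height (its top); paper label. About 0.22 kg; pick it up by the cap from above. Origin: centre of its underside; z up along its axis; yaw does not matter for the grasp.
- bottle_amber: Sample bottle, to go to the balance; starts on the stirrer. Brown (amber) glass with a WHITE screw cap; same shape, sizes and mass as the green-capped bottle: glass 56 mm diameter, cap 46 mm diameter from 79 to 105 mm height. Origin: centre of its underside; z up along its axis; yaw does not matter for the grasp.
- flask: Warm conical flask, to go to the stirrer after parking on the cork mat; starts on the hotplate. Clear glass cone, 64 mm diameter at the foot, 29 mm at the neck (68 to 82 mm height), BLUE screw cap 36 mm diameter from 82 to 108 mm height (its top). About 0.18 kg; pick it up by the cap from above. Origin: centre of its underside; z up along its axis; yaw does not matter for the grasp.
- hotplate: Hotplate: grey case 200 x 150 mm with a square dark metal plate 135 x 135 mm, flat, its top 90 mm above the bench; two knobs low on the black front panel. Fixed. Origin: on the bench straight below the middle of the plate; x points from its control panel to its rear, z up.
- balance: Balance: white case 210 x 150 mm, 37 mm high, with a grey key panel and green display in front and a round steel pan 120 mm diameter, flat, its top 50 mm above the bench. The pan does not give. Fixed. Origin: on the bench straight below the middle of the pan; x points from its control panel to its rear, z up.
- stirrer: Magnetic stirrer: blue case 170 x 130 mm, 41 mm high, with a small black knob (top at 55 mm) in front and a round white plate 115 mm diameter, flat, its top 48 mm above the bench. Fixed. Origin: on the bench straight below the middle of the plate; x points from its control panel to its rear, z up.
- mat: Free spot: plain brown cork mat 150 x 150 mm, 10 mm thick, flat on the bench. Fixed, empty at the start. Origin: on the bench below its middle; x and y along its sides, z up.
- bottle_red: Not part of the job, to be left alone: clear bottle with a RED cap standing on the bench, 56 mm diameter, 105 mm high. Origin: centre of its underside.
- pen_pot: Not part of the job, to be left alone: clear pot full of coloured pens standing on the bench, 76 mm diameter, 155 mm high over the pens; nothing else standing on the bench near the stations is taller. Origin: centre of its underside.
Mind the look-alikes: they are no part of the job. What is shaped like the flask but purple is not meant. What is shaped like the stirrer but purple is not meant.

How it is judged (in metres and radians):
On the way:
1. first of all, the flask stands released on the cork mat while both sample bottles are still where they started (horizontal distance between flask and mat below 0.04 m and z of flask in the frame of mat between 0.004 and 0.016 m and angle between flask's own z axis and vertical below 0.1 rad and linear speed of flask below 0.02 m/s and contact force between the fingers and flask below 0.1 N and distance of each of bottle_green, bottle_amber from where it was at the start of the episode below 0.02 m), for 0.2 s.
At the end, for the whole second after the job is handed in: The green-capped bottle stands on the hotplate, the amber bottle on the balance pan and the flask on the stirrer, each upright (within 0.1 rad), at rest, released, and within 15 mm of the middle of its plate or pan (horizontal distance between bottle_green and hotplate below 0.015 m and z of bottle_green in the frame of hotplate between 0.084 and 0.096 m and angle between each of bottle_green, bottle_amber, flask's own z axis and vertical below 0.1 rad and linear speed of each of bottle_green, bottle_amber, flask below 0.02 m/s and horizontal distance between bottle_amber and balance below 0.015 m and z of bottle_amber in the frame of balance between 0.044 and 0.056 m and horizontal distance between flask and stirrer below 0.015 m and z of flask in the frame of stirrer between 0.042 and 0.054 m); the robot touches nothing.
It fails at once if a sample is tipped by more than 0.5 rad (angle between any of bottle_green, bottle_amber, flask's own z axis and vertical above 0.5 rad).
It fails at once if a sample is set on the bare bench (height (world z) of any of bottle_green, bottle_amber, flask below 0.005 m).
It fails at once if a sample is banged or pressed hard (over 40 N) on a station or the mat (contact force between any of bottle_green, bottle_amber, flask and hotplate above 40 N or contact force between any of bottle_green, bottle_amber, flask and balance above 40 N or contact force between any of bottle_green, bottle_amber, flask and stirrer above 40 N or contact force between any of bottle_green, bottle_amber, flask and mat above 40 N).
It fails at once if a sample is let fall from more than about 10 mm (it moves faster than 0.45 m/s while not held) ((contact force between the fingers and bottle_green below 0.1 N and linear speed of bottle_green above 0.45 m/s) or (contact force between the fingers and bottle_amber below 0.1 N and linear speed of bottle_amber above 0.45 m/s) or (contact force between the fingers and flask below 0.1 N and linear speed of flask above 0.45 m/s)).
It fails at once if the red-capped bottle or the pen pot is moved by more than 20 mm (distance of any of bottle_red, pen_pot from where it was at the start of the episode above 0.02 m).
It also fails if it takes over 115 s, if anything falls off the work surface, if the arm or the gripper's body presses on something with over 40 N, if the wrist force passes 120 N, or if a joint passes its speed limit or range.

## Working session

There is one attempt and no reset: what is moved stays moved. The work goes in short steps, Python scripts to look and compute and a tool call to move; the robot and the scene stay as the last step left them, time stands still between calls to the robot, and variables do not carry over. Pictures are saved under pics/ and viewed, and the job is handed in when it is done.

Besides the shell and the picture viewer there is one more tool, called after "Call:" as name([rows], argument=value, ...), one row to a line, values as JSON. jog_arm: Moves the arm, as the interface text tells. Its arguments: {"type":"object","properties":{"offset":{"type":"array","items":{"type":"array","items":{"type":"number"}}},"spin":{"type":"array","items":{"type":"number"}},"claw":{"type":"number"},"force":{"type":"number"}},"required":["offset","spin"]}

```bash
mkdir -p pics
python3 - <<'E'
from rig import monitor, vision, job, robot
import cv2
s=monitor.get_state();print(s)
print(robot.grip_point_offset)
for n in("scene","top"):
    im=vision.get_image(n);cv2.imwrite(f"pics/{n}0.png",im[:,:,::-1]);c=vision.calibration(n);print(n,c)
E
```

```text
{'clock': 0.0, 'joints': array([-1.28158236,  0.43518646,  0.0249881 ,  1.57411967, -0.01157015,
        1.13400418, -0.07507022]), 'qvel': array([-1.07629463e-03, -6.39664790e-04, -1.90234122e-03,  4.59564232e-04,
       -3.12910702e-05, -1.18082863e-03,  4.05743429e-04]), 'tau': array([ 5.15524971e-04, -6.70470715e+01,  1.02533128e+00, -3.16211379e+01,
        1.56187388e-02,  1.23261579e-02, -1.88122090e-05]), 'position': array([238.53916578, 577.12872509, 230.54011798]), 'tool_rot': array([-6.62637463e-05,  1.94676461e-01,  9.80867196e-01, -7.83875309e-04]), 'wrist_force': array([-1.39109023, -0.48895837, -0.09861194]), 'torque': array([ 0.01838311,  0.03610777, -0.03864784]), 'opening': 0.9994445308319058}
18.700000000000003
scene {'mtx': array([[439.4412198 ,   0.        , 283.01559933],
       [  0.        , 439.4412198 , 203.45818623],
       [  0.        ,   0.        ,   1.        ]]), 'R': array([[-0.43611186,  0.89976211, -0.01531641],
       [ 0.54308604,  0.24958452, -0.80172634],
       [-0.71754024, -0.35796049, -0.59749501]]), 't': array([ 260.14451514, -173.48858824, 1637.76454829])}
top {'mtx': array([[515.77746826,   0.        , 284.30136438],
       [  0.        , 515.77746826, 214.90172581],
       [  0.        ,   0.        ,   1.        ]]), 'R': array([[ 0.029951  , -0.99950881,  0.00922368],
       [-0.98820007, -0.03099635, -0.14999951],
       [ 0.15021173, -0.00462221, -0.98864305]]), 't': array([-104.08828042,  471.2792898 , 1326.24997753])}
```

View pics/scene0.png

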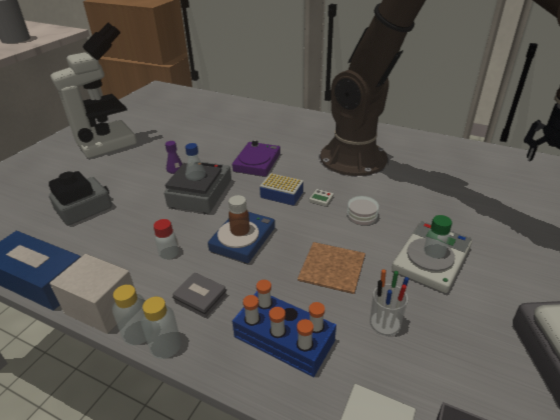

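View pics/top0.png

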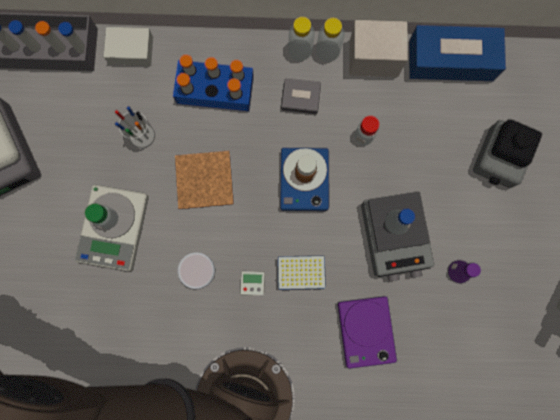

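The top view shows these candidates:
- **Blue cap:** flask at (406,216) on the hotplate. The purple flask at (463,271) is a look-alike and is rejected.
- **Stirrer:** blue case with white plate at (304,175). The purple stirrer at (367,330) is rejected.
- **Amber bottle:** white cap at (306,160).
- **Green-capped bottle:** (96,213) on the balance at (112,215).
- **Mat:** cork, at (204,180).
- **Red bottle:** (369,125).
- **Pen pot:** (137,130).

Next are close crops and measurements.

```bash
cat > h.py <<'E'
import numpy as np, cv2
from rig import vision
C={n:vision.calibration(n) for n in("scene","top")}
def ray(n,p):
    c=C[n];R=c["R"];o=-R.T@c["t"];d=R.T@np.linalg.inv(c["mtx"])@np.array([p[0],p[1],1.]);return o,d/np.linalg.norm(d)
def onz(n,p,z):
    o,d=ray(n,p);return o+d*(z-o[2])/d[2]
def tri(ps,pt):
    A=np.zeros((3,3));b=np.zeros(3);L=[ray("scene",ps),ray("top",pt)]
    for o,d in L:
        P=np.eye(3)-np.outer(d,d);A+=P;b+=P@o
    X=np.linalg.solve(A,b);return X,[round(float(np.linalg.norm((np.eye(3)-np.outer(d,d))@(X-o))),1) for o,d in L]
def proj(n,X):
    c=C[n];u=c["mtx"]@(c["R"]@np.array(X,float)+c["t"]);return u[:2]/u[2]
def blob(im,lo,hi,box):
    x0,y0,x1,y1=box;h=cv2.cvtColor(im[y0:y1,x0:x1],cv2.COLOR_RGB2HSV)
    m=cv2.inRange(h,np.array(lo),np.array(hi));n,l,st,ce=cv2.connectedComponentsWithStats(m)
    i=1+np.argmax(st[1:,4]);s=st[i];return ce[i]+[x0,y0],(s[0]+x0,s[1]+y0,s[2],s[3],s[4]),l==i
E
python3 - <<'E'
import cv2,numpy as np
a=cv2.imread("pics/scene0.png");b=cv2.imread("pics/top0.png")
def cr(im,x,y,w,h,s): return cv2.resize(im[y:y+h,x:x+w],(int(w*s),int(h*s)),interpolation=cv2.INTER_CUBIC)
t=np.hstack([cr(b,70,180,80,95,3),cr(b,270,140,70,95,3),cr(b,360,180,90,95,3)])
u=np.hstack([cr(a,390,210,85,95,3),cr(a,205,190,75,95,3),cr(a,160,135,80,95,3)])
cv2.imwrite("pics/crop.png",np.vstack([t,u]))
E
```

```text
(no output)
```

View pics/crop.png

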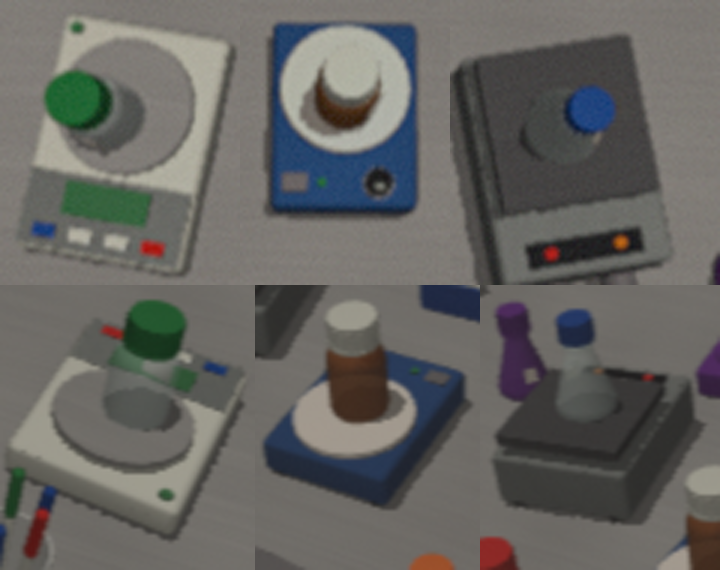

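Run:
```python
from h import *
im={n:cv2.imread(f"pics/{n}0.png")[:,:,::-1].copy() for n in("scene","top")}
def cap(name,lo,hi,bs,bt):
    r={}
    for n,b in(("scene",bs),("top",bt)):
        c,s,m=blob(im[n],lo,hi,b)
        cs=np.argwhere(m)[:,::-1]+[b[0],b[1]]
        hull=cv2.convexHull(cs.astype(np.int32)).astype(np.float32); M=cv2.moments(hull)
        r[n]=(M['m10']/M['m00'],M['m01']/M['m00']); print(name,n,np.round(r[n],1),s)
    X,e=tri(r["scene"],r["top"]);print("  ->",X.round(1),e)
cap("green",(45,120,40),(85,255,255),(425,210,460,250),(75,195,112,230))
cap("blue",(105,130,50),(125,255,255),(180,138,205,160),(390,200,420,232))
cap("white",(0,0,100),(40,70,255),(226,192,252,216),(292,145,322,172))
cap("red",(0,130,50),(8,255,255),(150,215,180,240),(355,110,385,140))
# mat
for n,b in(("scene",(290,235,375,295)),("top",(168,145,240,215))):
    c,s,m=blob(im[n],(5,70,40),(20,255,255),b)
    cs=np.argwhere(m)[:,::-1]+[b[0],b[1]]
    print("mat",n,s, onz(n,cv2.minAreaRect(cs.astype(np.float32))[0],10).round(1)); 
# print pixel values
for p in((112,215),(125,195),(128,190),(100,245),(370,200)): print("top",p,cv2.cvtColor(im["top"],cv2.COLOR_RGB2HSV)[p[1],p[0]])
```

```text
green scene [440.9 224.5] (np.int32(432), np.int32(216), np.int32(19), np.int32(18), np.int32(288))
green top [ 95.5 213. ] (np.int32(85), np.int32(204), np.int32(22), np.int32(19), np.int32(299))
  -> [449.1 370.6 137.3] [0.0, 0.0]
blue scene [190.7 148.5] (np.int32(186), np.int32(144), np.int32(10), np.int32(11), np.int32(81))
blue top [406.4 216.1] (np.int32(399), np.int32(209), np.int32(16), np.int32(15), np.int32(195))
  -> [ 457.7 -375.9  184.8] [0.3, 0.3]
white scene [238.2 202.7] (np.int32(226), np.int32(192), np.int32(26), np.int32(24), np.int32(421))
white top [306.  160.8] (np.int32(292), np.int32(149), np.int32(30), np.int32(23), np.int32(596))
  -> [ 592.6 -135.9  145.7] [3.1, 3.1]
red scene [162.5 227.6] (np.int32(154), np.int32(219), np.int32(18), np.int32(18), np.int32(266))
red top [369.4 124.9] (np.int32(361), np.int32(116), np.int32(18), np.int32(19), np.int32(272))
  -> [ 710.5 -304.1   89.2] [0.2, 0.2]
mat scene (np.int32(298), np.int32(242), np.int32(67), np.int32(52), np.int32(2361)) [580.4 133.8  10. ]
mat top (np.int32(175), np.int32(151), np.int32(59), np.int32(58), np.int32(3008)) [568.8 132.7  10. ]
top (112, 215) [45 12 83]
top (125, 195) [ 21  25 174]
top (128, 190) [ 23  23 134]
top (100, 245) [ 67 114 101]
top (370, 200) [ 0 11 69]
```

Run:
```python
import cv2,numpy as np
a=cv2.imread("pics/scene0.png");b=cv2.imread("pics/top0.png")
def cr(im,x,y,w,h,s):
    c=im[y:y+h,x:x+w].astype(float); c=np.clip((c-30)*1.4,0,255).astype(np.uint8)
    return cv2.resize(c,(int(w*s),int(h*s)),interpolation=cv2.INTER_CUBIC)
cv2.imwrite("pics/crop2.png",np.hstack([cr(b,280,145,50,70,8),cr(a,210,190,50,70,8)]))
```

```text
(no output)
```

View pics/crop2.png

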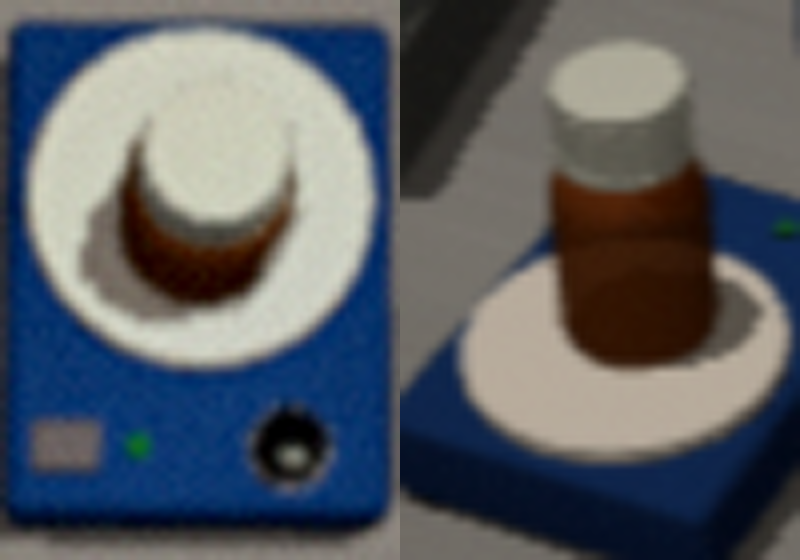

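Run:
```python
import cv2,numpy as np
a=cv2.imread("pics/scene0.png");b=cv2.imread("pics/top0.png")
def cr(im,x,y,w,h,s,g=1.4):
    c=im[y:y+h,x:x+w].astype(float); c=np.clip((c-30)*g,0,255).astype(np.uint8)
    return cv2.resize(c,(int(w*s),int(h*s)),interpolation=cv2.INTER_CUBIC)
cv2.imwrite("pics/crop3.png",np.hstack([cr(b,73,180,80,95,5),cr(a,390,210,80,95,5)]))
cv2.imwrite("pics/crop4.png",np.hstack([cr(b,360,185,80,95,5,2.2),cr(a,160,135,80,95,5,2.2)]))
```

```text
(no output)
```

View pics/crop3.png

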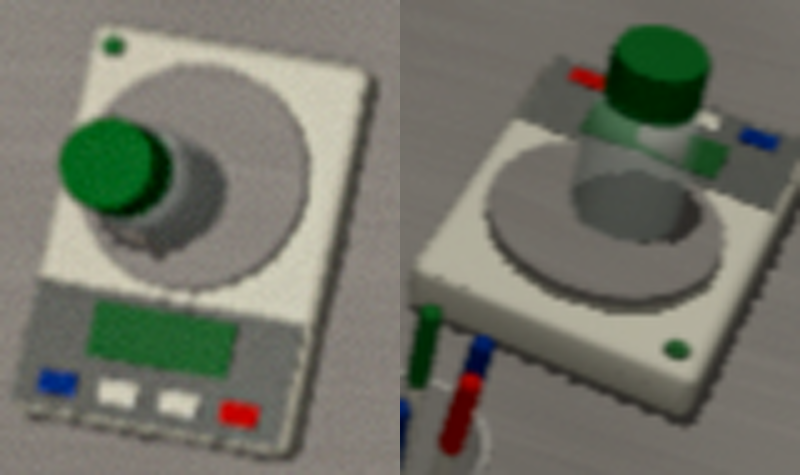

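View pics/crop4.png

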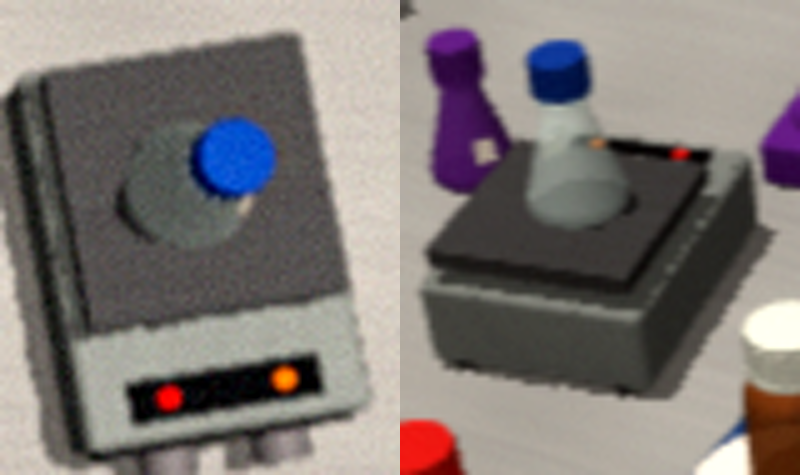

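Run:
```python
from h import *
from scipy.optimize import least_squares
im={n:cv2.imread(f"pics/{n}0.png")[:,:,::-1].copy() for n in("scene","top")}
def px(P,x0,y0,s,dx=0): P=np.array(P,float);return (P-[dx,0]+.5)/s-.5+[x0,y0]
print("amber top",tri(px([[619,82]],210,190,8,400)[0],px([[217,149]],280,145,8)[0]))
H={"top":px([[45,75],[300,33],[352,290],[87,333]],360,185,5),"scene":px([[430,260],[632,282],[708,172],[510,141]],160,135,5,400)}
for n,q in H.items():
    for z in (90,): 
        X=np.array([onz(n,p,z) for p in q]);print("hot",n,X.mean(0).round(1),np.linalg.norm(X-np.roll(X,-1,0),axis=1).round(0),X[:,:2].round(0).tolist())
def diag(q):
    q=[np.append(p,1) for p in q];v=np.cross(np.cross(q[0],q[2]),np.cross(q[1],q[3]));return v[:2]/v[2]
print("hot tri",tri(diag(H["scene"]),diag(H["top"])))
def circ(n,pts,z):
    X=np.array([onz(n,p,z)[:2] for p in pts])
    r=least_squares(lambda c:np.linalg.norm(X-c[:2],axis=1)-c[2],[*X.mean(0),60],loss='soft_l1').x
    return r,(np.linalg.norm(X-r[:2],axis=1)-r[2])
P={"top":px([[308,170],[205,64],[200,292],[150,75],[285,245],[280,100],[125,100],[120,260]],73,180,5),"scene":px([[487,205],[620,300],[722,245],[545,152],[520,260],[690,290],[570,288]],390,210,5,400)}
cc={}
for n in P:
    r,e=circ(n,P[n],50);cc[n]=proj(n,[r[0],r[1],50]);print("pan",n,r.round(1),e.round(1))
print("pan tri",tri(cc["scene"],cc["top"]))
for n,b,v in(("scene",(212,215,264,252),110),("top",(280,146,330,200),110)):
    c,s,m=blob(im[n],(0,0,v),(60,70,255),b)
    cs=(np.argwhere(m)[:,::-1]+[b[0],b[1]]).astype(np.int32);h=cv2.convexHull(cs)[:,0]
    r,e=circ(n,h,48);cc[n]=proj(n,[r[0],r[1],48]);print("stir",n,s,r.round(1),e.round(1))
print("stir tri",tri(cc["scene"],cc["top"]))
from itertools import product
for n,b in(("scene",(290,235,375,295)),("top",(168,145,240,215))):
    c,s,m=blob(im[n],(5,70,40),(20,255,255),b)
    cs=(np.argwhere(m)[:,::-1]+[b[0],b[1]]).astype(np.float32)
    X=np.array([onz(n,p,10)[:2] for p in cs]).astype(np.float32);print("mat",n,cv2.minAreaRect(X))
    cc[n]=proj(n,[*cv2.minAreaRect(X)[0],10])
print("mat tri",tri(cc["scene"],cc["top"]))
```

```text
amber top (array([ 586.87989974, -139.78773973,  149.87499032]), [0.4, 0.4])
hot top [ 459.6 -380.1   90. ] [133. 134. 136. 133.] [[512.0, -303.0], [538.0, -434.0], [407.0, -459.0], [381.0, -325.0]]
hot scene [ 469.5 -371.8   90. ] [130. 127. 142. 140.] [[550.0, -419.0], [518.0, -293.0], [394.0, -318.0], [416.0, -458.0]]
hot tri (array([ 460.59758695, -379.93028196,   80.57011094]), [2.2, 2.2])
pan top [457.7 359.2  58.7] [-1.1  1.3  1.6  1.9  0.5 -0.6 -1.9 -1.2]
pan scene [466.8 364.4  57.9] [ 1.8 -0.3  0.1 -0.7  0.   0.5 -0.8]
pan tri (array([458.56015951, 362.96827647,  42.22328746]), [1.2, 1.2])
stir scene (np.int32(212), np.int32(215), np.int32(47), np.int32(32), np.int32(726)) [ 595.3 -153.7   69.6] [  0.2   1.6   2.8   5.1   4.8   4.2   3.7  -0.3  -3.3  -7.8 -10.7  -8.3
  23.6  25.1   1.3 -15.4  -9.5  -6.3  -4.4  -0.6]
stir top (np.int32(284), np.int32(149), np.int32(43), np.int32(42), np.int32(1161)) [ 596.7 -139.3   56.5] [ 0.8 -0.5 -0.6  0.9 -0.4  0.5 -0.1  0.2  0.3 -0.7 -0.2 -0.   0.2 -0.4
 -0.2  0.2  0.3  0.5 -0.1  0.2 -0.  -0.3 -0.7 -0.4  0.4  0.1]
stir tri (array([ 598.47249333, -144.32649426,   53.0814973 ]), [6.0, 6.0])
mat scene ((577.1837158203125, 135.2701873779297), (155.884521484375, 149.80780029296875), 7.008551120758057)
mat top ((569.3728637695312, 132.65060424804688), (151.0603485107422, 150.49404907226562), 7.063685894012451)
mat tri (array([570.85810313, 133.45773835,   3.55440308]), [0.2, 0.2])
```

Run:
```python
from h import *
for nm,pt,ps,z in(("green",(95.5,213),(440.9,224.5),142),("blue",(406.4,216.1),(190.7,148.5),185),("ambertop",(306.7,163.2),(236.9,199.8),153),("red",(369.4,124.9),(162.5,227.6),92),("penpot",(139,134),(388,300),70)):
    print(nm,onz("top",pt,z).round(1),onz("scene",ps,z).round(1))
```

```text
green [448.4 369.  142. ] [455.2 370.6 142. ]
blue [ 457.8 -376.2  185. ] [ 458.  -375.2  185. ]
ambertop [ 586.3 -140.1  153. ] [ 590.3 -137.1  153. ]
red [ 709.7 -303.8   92. ] [ 713.  -301.3   92. ]
penpot [672.2 299.   70. ] [683.9 307.8  70. ]
```

Call:
jog_arm([
  [-1, 0, -0.2],
  [-1, 0, -0.2],
  [-1, 0, -0.2],
  [-1, 0, -0.2],
  [0, 0, 0],
], spin=[-0.95, -0.95, -0.95, -0.9, 0], claw=1, force=30)

```text
clock: 0.72
position: [397.5, 537.5, 263.2]
tool_rot: [0.001, 0.002, 1.0, -0.0]
wrist_force: [-0.2, 0.8, -0.3]
opening: 1.001
```

Call:
jog_arm([
  [-0.5, -1, 0],
  [-0.5, -1, 0],
  [-0.5, -1, 0],
  [0, -1, 0],
  [0, -1, 0],
], spin=[0, 0, 0, 0, 0])

```text
clock: 1.35
position: [452.3, 338.4, 262.8]
tool_rot: [-0.0, -0.0, 1.0, -0.0]
wrist_force: [0.5, 0.3, 0.2]
opening: 0.999
```

Call:
jog_arm([
  [0, -1, 0],
  [0, -1, 0],
  [0, -1, 0],
  [0, -1, 0],
  [0, -1, 0],
], spin=[0, 0, 0, 0, 0])

```text
clock: 1.98
position: [452.4, 138.8, 263.0]
tool_rot: [-0.0, -0.001, 1.0, 0.0]
wrist_force: [-0.2, -0.5, 0.5]
opening: 1.002
```

Call:
jog_arm([
  [0, -1, 0],
  [0, -1, 0],
  [0, -1, 0],
  [0, -1, 0],
  [0, -1, 0],
], spin=[0, 0, 0, 0, 0])

```text
clock: 2.6
position: [452.9, -60.9, 263.0]
tool_rot: [-0.0, -0.001, 1.0, 0.0]
wrist_force: [0.6, -0.2, -0.9]
opening: 1.0
```

Call:
jog_arm([
  [0, -1, 0],
  [0, -1, 0],
  [0, -1, 0],
  [0, -1, 0],
  [0, -1, 0],
], spin=[0, 0, 0, 0, 0])

```text
clock: 3.22
position: [453.6, -260.6, 263.0]
tool_rot: [-0.0, -0.001, 1.0, 0.0]
wrist_force: [0.8, -0.2, -0.5]
opening: 1.0
```

Call:
jog_arm([
  [-0.1, -1, 0],
  [0, -1, 0],
  [0, -0.88, 0],
  [0, 0, 0],
  [0, 0, 0],
], spin=[0, 0, 0, 0, 0])

```text
clock: 3.85
position: [458.0, -374.2, 262.7]
tool_rot: [-0.0, -0.001, 1.0, 0.001]
wrist_force: [0.1, -0.2, -0.2]
opening: 1.002
```

Run:
```python
from h import *
from rig import monitor
print(monitor.get_state()["position"])
o=[]
for n,x,y in(("scene",150,70),("top",340,150)):
    im=vision.get_image(n)[:,:,::-1];cv2.imwrite(f"pics/{n}1.png",im);o.append(cv2.resize(im[y:y+140,x:x+130],(390,420),interpolation=cv2.INTER_CUBIC))
cv2.imwrite("pics/c1.png",np.hstack(o))
```

```text
[ 458.04594121 -374.22496833  262.74124283]
```

View pics/c1.png

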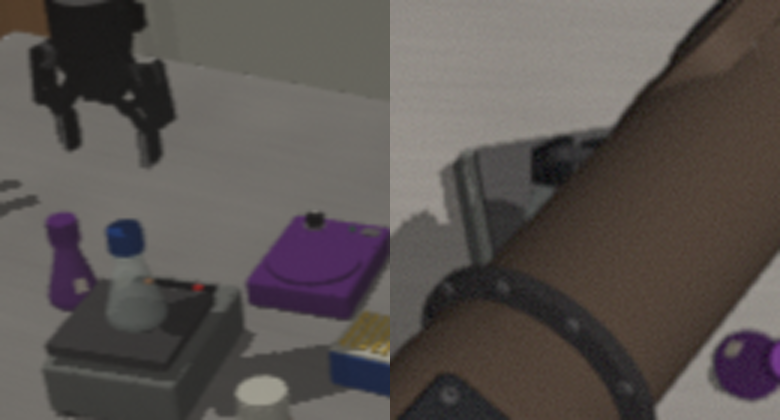

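Run:
```python
from h import *
for y in(-374-43,-374,-374+43): print(proj("scene",[458,y,276]).round(1))
print(proj("scene",[458,-376,198]).round(1),proj("scene",[458,-376,185]).round(1))
```

```text
[174.6 118.5]
[186.6 121.2]
[198.9 123.9]
[189.9 144.7] [190.5 148.4]
```

Call:
jog_arm([
  [0, -0.05, 0.7],
  [0, 0, 0.7],
  [0, 0, 0.6],
  [0, 0, 0.5],
  [0, 0, 0],
], spin=[0, 0, 0, 0, 0])

```text
clock: 4.58
position: [457.5, -375.8, 162.2]
tool_rot: [-0.001, -0.001, 1.0, 0.001]
wrist_force: [-0.8, -0.5, 0.4]
opening: 1.002
```

Call:
jog_arm([
  [0, 0, 0],
  [0, 0, 0],
  [0, 0, 0],
  [0, 0, 0],
  [0, 0, 0],
], spin=[0, 0, 0, 0, 0], claw=-1, force=30)

```text
clock: 5.2
position: [458.3, -377.7, 164.0]
tool_rot: [0.001, -0.001, 1.0, -0.0]
wrist_force: [-0.3, 1.5, 5.7]
opening: 0.413
```

Call:
jog_arm([
  [0, 0, -0.3],
  [0, 0, -0.6],
  [0, 0, -0.8],
  [0, 0, -0.8],
  [0, 0, 0],
], spin=[0, 0, 0, 0, 0])

```text
clock: 5.82
position: [458.5, -379.0, 266.2]
tool_rot: [0.002, -0.0, 1.0, -0.001]
wrist_force: [0.3, -0.4, -1.6]
opening: 0.418
```

Run:
```python
from h import *
from rig import monitor
s=monitor.get_state();print(s["position"],s["wrist_force"],s["opening"])
o=[]
for n,x,y in(("scene",150,60),):
    im=vision.get_image(n)[:,:,::-1];cv2.imwrite(f"pics/{n}2.png",im);o.append(cv2.resize(im[y:y+140,x:x+130],(390,420),interpolation=cv2.INTER_CUBIC))
cv2.imwrite("pics/c2.png",np.hstack(o))
```

```text
[ 458.53961766 -379.0029699   266.24613733] [ 0.29921516 -0.40096484 -1.60309213] 0.4175795373737416
```

View pics/c2.png

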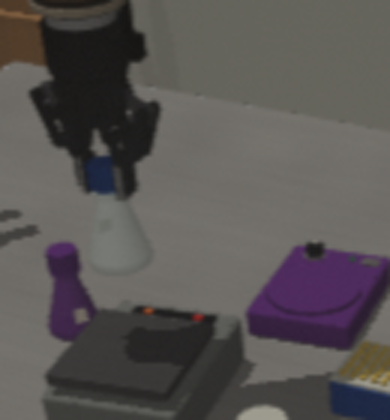

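Call:
jog_arm([
  [0, 0.4, 0],
  [0, 0.8, 0],
  [0, 0.9, 0],
  [0, 0.9, 0],
  [0, 0.9, 0],
], spin=[0, 0, 0, 0, 0])

```text
clock: 6.5
position: [456.7, -219.1, 262.2]
tool_rot: [-0.001, -0.001, 1.0, 0.001]
wrist_force: [0.8, 0.2, -1.8]
opening: 0.413
```

Call:
jog_arm([
  [0, 0.9, 0],
  [0, 0.9, 0],
  [-0.3, 0.9, 0],
  [-0.5, 0.9, 0],
  [-0.5, 0.9, 0],
], spin=[0, 0, 0, 0, 0])

```text
clock: 7.12
position: [508.7, -39.4, 262.3]
tool_rot: [-0.001, -0.001, 1.0, 0.0]
wrist_force: [0.8, -0.5, -1.7]
opening: 0.417
```

Call:
jog_arm([
  [-0.5, 0.9, 0],
  [-0.5, 0.9, 0],
  [-0.3, 0.9, 0],
  [-0.2, 0.6, 0],
  [0, 0.4, 0],
], spin=[0, 0, 0, 0, 0])

```text
clock: 7.75
position: [568.3, 108.5, 262.0]
tool_rot: [-0.001, -0.001, 1.0, -0.0]
wrist_force: [0.5, -0.5, -2.2]
opening: 0.408
```

Call:
jog_arm([
  [0, 0.25, 0],
  [0, 0, 0.3],
  [0, 0, 0.6],
  [0, 0, 0.8],
  [0, 0, 0.8],
], spin=[0, 0, 0, 0, 0])

```text
clock: 8.38
position: [569.0, 114.7, 161.9]
tool_rot: [-0.0, 0.001, 1.0, -0.0]
wrist_force: [0.4, -0.2, -2.2]
opening: 0.414
```

Call:
jog_arm([
  [0, 0.25, 0.2],
  [0, 0.2, 0.5],
  [0, 0, 0.5],
  [0, 0, 0.4],
  [0, 0, 0.1],
], spin=[0, 0, 0, 0, 0])

```text
clock: 9.0
position: [569.1, 134.2, 94.8]
tool_rot: [-0.0, -0.0, 1.0, -0.0]
wrist_force: [-0.1, -0.2, -2.3]
opening: 0.412
```

Call:
jog_arm([
  [0, 0, 0.06],
  [0, 0, 0.06],
  [0, 0, 0],
  [0, 0, 0],
  [0, 0, 0],
], spin=[0, 0, 0, 0, 0])

```text
clock: 9.62
position: [569.5, 134.4, 90.7]
tool_rot: [0.0, -0.0, 1.0, 0.0]
wrist_force: [0.2, -0.1, -1.2]
opening: 0.411
```

Call:
jog_arm([
  [0, 0, 0.04],
  [0, 0, 0.04],
  [0, 0, 0],
  [0, 0, 0],
  [0, 0, 0],
], spin=[0, 0, 0, 0, 0])

```text
clock: 10.25
position: [569.4, 134.4, 87.4]
tool_rot: [0.0, -0.0, 1.0, 0.0]
wrist_force: [0.1, 0.1, -1.3]
opening: 0.414
```

Call:
jog_arm([
  [0, 0, 0.04],
  [0, 0, 0.03],
  [0, 0, 0],
  [0, 0, 0],
  [0, 0, 0],
], spin=[0, 0, 0, 0, 0])

```text
clock: 10.88
position: [569.4, 134.4, 84.5]
tool_rot: [0.0, -0.0, 1.0, 0.0]
wrist_force: [0.3, 0.6, -1.3]
opening: 0.408
```

Call:
jog_arm([
  [0, 0, 0.03],
  [0, 0, 0.02],
  [0, 0, 0],
  [0, 0, 0],
  [0, 0, 0],
], spin=[0, 0, 0, 0, 0])

```text
clock: 11.5
position: [570.2, 135.1, 83.7]
tool_rot: [0.001, -0.001, 1.0, 0.001]
wrist_force: [-1.1, 1.0, 8.6]
opening: 0.416
```

Call:
jog_arm([
  [0, 0, 0],
  [0, 0, 0],
  [0, 0, 0],
  [0, 0, 0],
  [0, 0, 0],
], spin=[0, 0, 0, 0, 0], claw=1)

```text
clock: 12.12
position: [569.3, 134.4, 82.4]
tool_rot: [-0.0, -0.0, 1.0, -0.0]
wrist_force: [0.3, 0.0, 0.7]
opening: 1.0
```

Call:
jog_arm([
  [0, 0, -0.5],
  [0, 0, -1],
  [0, 0, -1],
  [0, 0, -1],
  [0, 0, -0.8],
], spin=[0, 0, 0, 0, 0])

```text
clock: 12.75
position: [569.5, 134.4, 256.3]
tool_rot: [0.001, -0.0, 1.0, 0.0]
wrist_force: [1.2, 0.1, -0.6]
opening: 0.998
```

Call:
jog_arm([
  [0.5, 1, 0],
  [0.5, 1, 0],
  [0.5, 1, 0],
  [0.5, 1, 0],
  [0.5, 1, 0],
], spin=[0, 0, 0, 0, 0])

```text
clock: 13.38
position: [468.4, 335.4, 254.6]
tool_rot: [0.0, -0.0, 1.0, 0.0]
wrist_force: [1.0, 0.2, -0.6]
opening: 0.996
```

Call:
jog_arm([
  [0.45, 0.87, 0],
  [0, 0, 0],
  [0, 0, 0],
  [0, 0, 0],
  [0, 0, 0],
], spin=[0, 0, 0, 0, 0])

```text
clock: 14.0
position: [451.8, 368.1, 254.6]
tool_rot: [0.0, 0.0, 1.0, -0.0]
wrist_force: [0.3, -0.4, -0.2]
opening: 1.001
```

Run:
```python
from h import *
from rig import monitor
s=monitor.get_state();print(s["position"])
p=s["position"]
for y in(-43,0,43): print(proj("scene",[p[0],p[1]+y,p[2]+13]).round(1),proj("top",[p[0],p[1]+y,p[2]+13]).round(1))
o=[]
for n,x,y in(("scene",380,140),("scene",290,190),("top",60,130)):
    im=vision.get_image(n)[:,:,::-1];cv2.imwrite(f"pics/{n}3.png",im);o.append(cv2.resize(im[y:y+140,x:x+85],(255,420),interpolation=cv2.INTER_CUBIC))
cv2.imwrite("pics/c3.png",np.hstack(o))
```

```text
[451.83583861 368.13540726 254.60056212]
[431.9 177.4] [ 95.4 203.3]
[450.8 181.6] [ 75.8 202.7]
[470.3 186. ] [ 56.1 202. ]
```

View pics/c3.png

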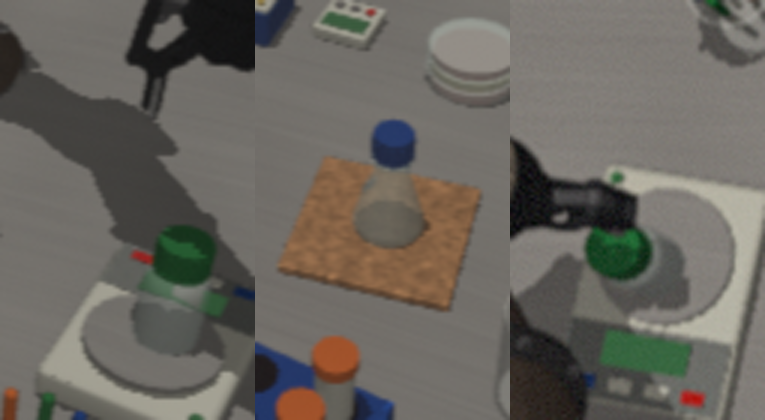

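Call:
jog_arm([
  [0, 0.03, 0.8],
  [0, 0, 0.8],
  [0, 0, 0.8],
  [0, 0, 0.6],
  [0, 0, 0.24],
], spin=[0, 0, 0, 0, 0])

```text
clock: 14.78
position: [450.7, 369.7, 123.6]
tool_rot: [-0.001, -0.0, 1.0, -0.001]
wrist_force: [-0.2, 0.2, 0.9]
opening: 1.0
```

Call:
jog_arm([
  [0, 0, 0],
  [0, 0, 0],
  [0, 0, 0],
  [0, 0, 0],
  [0, 0, 0],
], spin=[0, 0, 0, 0, 0], claw=-1, force=30)

```text
clock: 15.4
position: [451.8, 370.7, 126.2]
tool_rot: [0.001, -0.0, 1.0, 0.001]
wrist_force: [-1.1, -1.1, 7.5]
opening: 0.531
```

Call:
jog_arm([
  [0, 0, -0.3],
  [0, 0, -0.6],
  [0, 0, -0.8],
  [0, 0, -0.8],
  [0, 0, -0.8],
], spin=[0, 0, 0, 0, 0])

```text
clock: 16.02
position: [450.9, 370.0, 258.5]
tool_rot: [-0.0, -0.0, 1.0, -0.0]
wrist_force: [0.3, 0.4, -2.4]
opening: 0.532
```

Run:
```python
from h import *
from rig import monitor
s=monitor.get_state();print(s["position"],s["wrist_force"])
o=[]
for n,x,y in(("scene",380,140),("top",60,130)):
    im=vision.get_image(n)[:,:,::-1];cv2.imwrite(f"pics/{n}4.png",im);o.append(cv2.resize(im[y:y+140,x:x+85],(340,560),interpolation=cv2.INTER_CUBIC))
cv2.imwrite("pics/c4.png",np.hstack(o))
```

```text
[450.86489826 370.04953764 258.50682691] [ 0.33063083  0.38939691 -2.41628686]
```

View pics/c4.png

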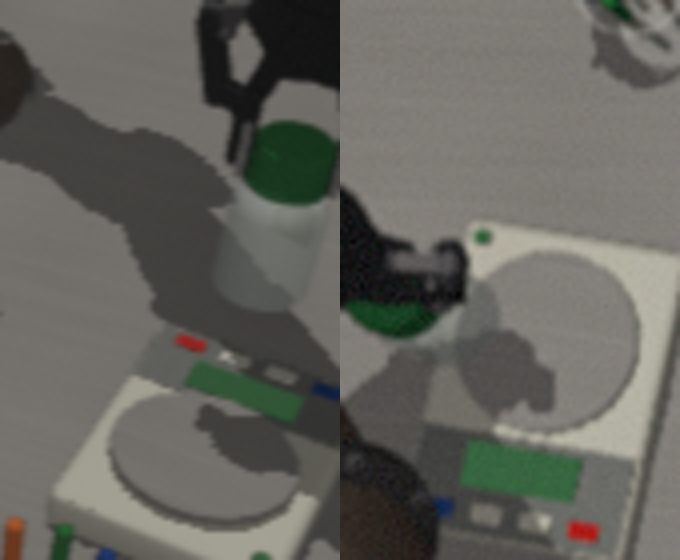

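Run:
```python
import cv2,numpy as np
a=cv2.imread("pics/scene4.png");b=cv2.imread("pics/top4.png")
def cr(im,x,y,w,h,s,g=2.2):
    c=im[y:y+h,x:x+w].astype(float); c=np.clip((c-20)*g,0,255).astype(np.uint8)
    return cv2.resize(c,(int(w*s),int(h*s)),interpolation=cv2.INTER_CUBIC)
cv2.imwrite("pics/c5.png",np.hstack([cr(b,360,185,80,95,5),cr(a,160,145,80,95,5)]))
```

```text
(no output)
```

View pics/c5.png

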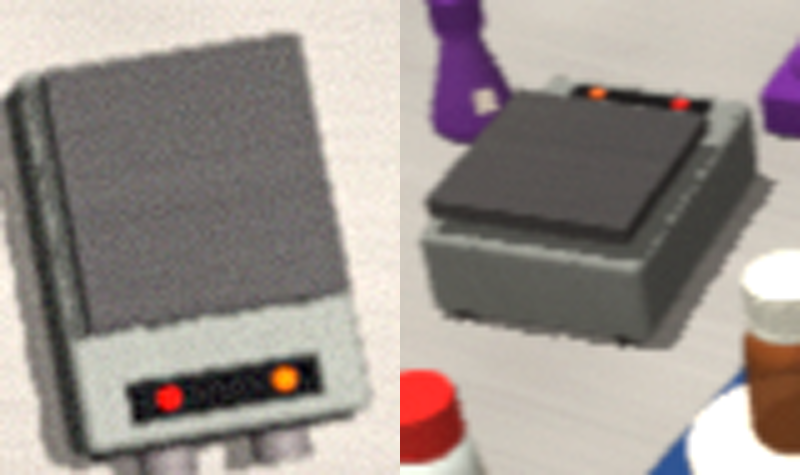

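Run:
```python
from h import *
def px(P,x0,y0,s,dx=0): P=np.array(P,float);return (P-[dx,0]+.5)/s-.5+[x0,y0]
H={"top":px([[45,75],[300,35],[350,290],[87,335]],360,185,5),"scene":px([[432,203],[626,230],[706,117],[518,92]],160,145,5,400)}
for n,q in H.items():
    X=np.array([onz(n,p,90) for p in q]);print("hot",n,X.mean(0).round(1),np.linalg.norm(X-np.roll(X,-1,0),axis=1).round(0))
def diag(q):
    q=[np.append(p,1) for p in q];v=np.cross(np.cross(q[0],q[2]),np.cross(q[1],q[3]));return v[:2]/v[2]
print("hot tri",tri(diag(H["scene"]),diag(H["top"])))
```

```text
hot top [ 459.1 -379.8   90. ] [133. 132. 135. 134.]
hot scene [ 466.4 -373.6   90. ] [127. 131. 132. 132.]
hot tri (array([ 460.14418932, -380.52700158,   83.76710888]), [1.1, 1.1])
```

Call:
jog_arm([
  [0, -0.4, 0],
  [0, -0.8, 0],
  [0, -0.9, 0],
  [0, -0.9, 0],
  [0, -0.9, 0],
], spin=[0, 0, 0, 0, 0])

```text
clock: 16.75
position: [450.2, 211.3, 255.4]
tool_rot: [-0.001, 0.0, 1.0, -0.001]
wrist_force: [-0.1, -0.1, -2.2]
opening: 0.528
```

Call:
jog_arm([
  [0, -0.9, 0],
  [0, -0.9, 0],
  [0, -0.9, 0],
  [0, -0.9, 0],
  [0, -0.9, 0],
], spin=[0, 0, 0, 0, 0])

```text
clock: 17.38
position: [449.7, 31.9, 255.6]
tool_rot: [-0.001, 0.0, 1.0, -0.0]
wrist_force: [0.9, 0.2, -2.0]
opening: 0.527
```

Call:
jog_arm([
  [0, -0.9, 0],
  [0, -0.9, 0],
  [0, -0.9, 0],
  [0, -0.9, 0],
  [0, -0.9, 0],
], spin=[0, 0, 0, 0, 0])

```text
clock: 18.0
position: [449.5, -147.3, 255.6]
tool_rot: [-0.001, 0.0, 1.0, 0.0]
wrist_force: [0.6, 0.6, -2.1]
opening: 0.531
```

Call:
jog_arm([
  [0, -0.9, 0],
  [0, -0.9, 0],
  [0, -0.9, 0],
  [0, -0.8, 0],
  [0, -0.5, 0],
], spin=[0, 0, 0, 0, 0])

```text
clock: 18.62
position: [449.3, -307.5, 255.4]
tool_rot: [-0.001, 0.001, 1.0, 0.0]
wrist_force: [0.6, -0.1, -2.2]
opening: 0.53
```

Call:
jog_arm([
  [-0.28, -0.5, 0],
  [0, -0.6, 0],
  [0, -0.4, 0],
  [0, -0.26, 0],
  [0, 0, 0],
], spin=[0, 0, 0, 0, 0])

```text
clock: 19.25
position: [462.4, -376.5, 256.5]
tool_rot: [-0.0, 0.0, 1.0, 0.0]
wrist_force: [-0.1, 1.1, -2.6]
opening: 0.527
```

Run:
```python
from h import *
from rig import monitor
s=monitor.get_state();p=s["position"];print(p)
im=vision.get_image("scene");cv2.imwrite("pics/s6.png",im[:,:,::-1])
for z in(-76,-76+92): print(proj("scene",p+[0,0,z]).round(1))
c,st,m=blob(im,(45,80,20),(85,255,255),(150,60,240,220));print(c.round(1),st)
cv2.imwrite("pics/c6.png",cv2.resize(im[60:200,150:250,::-1],(500,700),interpolation=cv2.INTER_CUBIC)[:600])
```

```text
[ 462.35076803 -376.50322227  256.54561758]
[189.7 150.3]
[185.2 122.7]
[183.5 123.8] (np.int32(178), np.int32(117), np.int32(12), np.int32(15), np.int32(144))
```

View pics/c6.png

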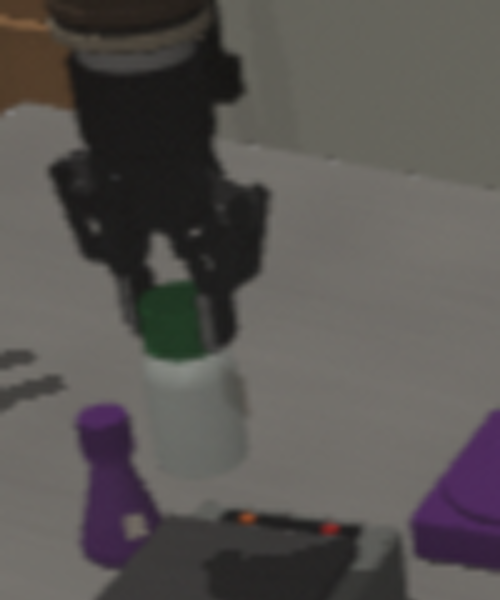

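Call:
jog_arm([
  [0.02, -0.06, 0.5],
  [0, 0, 0.6],
  [0, 0, 0.6],
  [0, 0, 0.36],
  [0, 0, 0],
], spin=[0, 0, 0, 0, 0])

```text
clock: 19.92
position: [462.0, -377.6, 173.8]
tool_rot: [-0.001, -0.001, 1.0, 0.001]
wrist_force: [-0.3, 0.0, -2.1]
opening: 0.529
```

Call:
jog_arm([
  [0, 0, 0.03],
  [0, 0, 0.02],
  [0, 0, 0],
  [0, 0, 0],
  [0, 0, 0],
], spin=[0, 0, 0, 0, 0])

```text
clock: 20.55
position: [462.2, -378.5, 172.6]
tool_rot: [0.0, -0.0, 1.0, -0.0]
wrist_force: [-0.0, -0.7, -3.2]
opening: 0.529
```

Call:
jog_arm([
  [0, 0, 0.04],
  [0, 0, 0.03],
  [0, 0, 0],
  [0, 0, 0],
  [0, 0, 0],
], spin=[0, 0, 0, 0, 0])

```text
clock: 21.18
position: [462.2, -378.5, 169.7]
tool_rot: [0.0, -0.0, 1.0, 0.0]
wrist_force: [-0.0, -0.3, -2.6]
opening: 0.531
```

Call:
jog_arm([
  [0, 0, 0.03],
  [0, 0, 0.03],
  [0, 0, 0],
  [0, 0, 0],
  [0, 0, 0],
], spin=[0, 0, 0, 0, 0])

```text
clock: 21.8
position: [462.2, -378.5, 167.3]
tool_rot: [0.0, -0.0, 1.0, 0.0]
wrist_force: [-0.6, -0.4, -2.0]
opening: 0.528
```

Call:
jog_arm([
  [0, 0, 0.03],
  [0, 0, 0.02],
  [0, 0, 0],
  [0, 0, 0],
  [0, 0, 0],
], spin=[0, 0, 0, 0, 0])

```text
clock: 22.42
position: [462.5, -378.8, 166.2]
tool_rot: [0.001, -0.0, 1.0, -0.0]
wrist_force: [-0.9, 1.0, 6.8]
opening: 0.527
```

Contact is made at the expected height, so I release and retreat.

Call:
jog_arm([
  [0, 0, 0],
  [0, 0, 0],
  [0, 0, 0],
  [0, 0, 0],
  [0, 0, 0],
], spin=[0, 0, 0, 0, 0], claw=1)

```text
clock: 23.05
position: [462.2, -378.5, 165.3]
tool_rot: [0.0, -0.0, 1.0, -0.0]
wrist_force: [1.3, -0.0, 0.2]
opening: 0.996
```

Call:
jog_arm([
  [0, 0, -0.5],
  [0, 0, -0.9],
  [0, 0, -1],
  [-0.2, 0.5, 0],
  [-0.8, 1, 0],
], spin=[0, 0, 0, 0, 0])

```text
clock: 23.68
position: [500.8, -320.5, 262.4]
tool_rot: [0.001, 0.002, 1.0, -0.001]
wrist_force: [0.8, -0.2, -1.0]
opening: 1.001
```

Call:
jog_arm([
  [-0.7, 1, 0],
  [-0.7, 1, 0],
  [-0.7, 1, 0],
  [0, 1, 0],
  [0, 0.4, 0],
], spin=[0, 0, 0, 0, 0])

```text
clock: 24.3
position: [586.4, -139.4, 260.9]
tool_rot: [-0.0, -0.002, 1.0, 0.0]
wrist_force: [0.1, -1.0, -0.0]
opening: 0.998
```

Run:
```python
from h import *
from rig import monitor
s=monitor.get_state();p=s["position"];print(p)
o=[]
for n,x,y in(("scene",150,110),("top",340,150)):
    im=vision.get_image(n)[:,:,::-1];cv2.imwrite(f"pics/{n}7.png",im);o.append(cv2.resize(im[y:y+120,x:x+100],(400,480),interpolation=cv2.INTER_CUBIC))
cv2.imwrite("pics/c7.png",np.hstack(o))
```

```text
[ 586.37101124 -139.38845606  260.93964739]
```

View pics/c7.png

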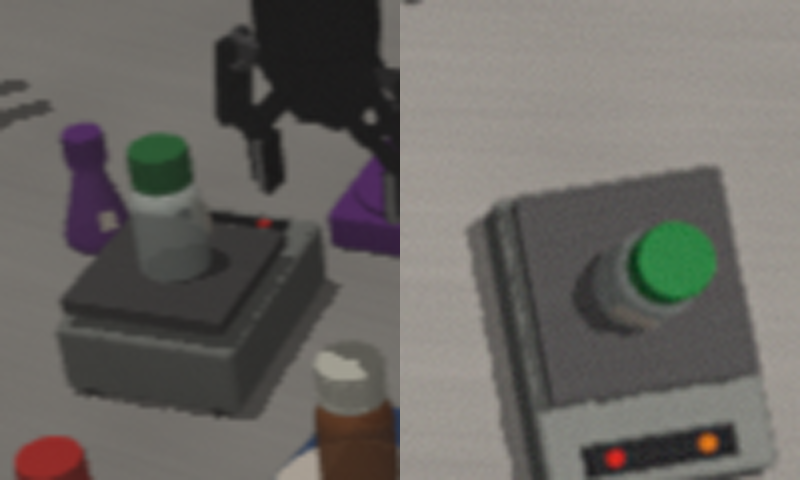

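Run:
```python
from h import *
r={}
for n,b in(("scene",(175,135,205,165)),("top",(395,195,425,230))):
    im=cv2.imread(f"pics/{n}7.png")[:,:,::-1].copy()
    c,s,m=blob(im,(45,90,40),(85,255,255),b);r[n]=c;print(n,c.round(1),s,onz(n,c,182).round(1))
print(tri(r["scene"],r["top"]))
# base ellipse centre scene approx (172,258)/4
print("base scene",onz("scene",[150+174/4-.5,110+260/4-.5],90).round(1))
```

```text
scene [189.2 150.4] (np.int32(182), np.int32(144), np.int32(15), np.int32(14), np.int32(174)) [ 465.2 -376.   182. ]
top [407.7 215.2] (np.int32(397), np.int32(205), np.int32(22), np.int32(21), np.int32(345)) [ 460.6 -380.   182. ]
(array([ 460.79065773, -380.35813735,  178.76566415]), [0.5, 0.5])
base scene [ 459.  -381.9   90. ]
```

Call:
jog_arm([
  [0, 0, 0.8],
  [0, 0, 0.8],
  [0, 0, 0.8],
  [0, 0, 0.7],
  [0, 0, 0.35],
], spin=[0, 0, 0, 0, 0])

```text
clock: 25.02
position: [585.0, -144.5, 122.1]
tool_rot: [-0.001, 0.001, 1.0, -0.0]
wrist_force: [0.5, -0.1, 0.1]
opening: 0.999
```

Call:
jog_arm([
  [0, 0, 0],
  [0, 0, 0],
  [0, 0, 0],
  [0, 0, 0],
  [0, 0, 0],
], spin=[0, 0, 0, 0, 0], claw=-1, force=30)

```text
clock: 25.65
position: [586.9, -142.7, 124.6]
tool_rot: [0.001, -0.0, 1.0, -0.0]
wrist_force: [-0.8, 0.3, 6.6]
opening: 0.529
```

Call:
jog_arm([
  [0, 0, -0.3],
  [0, 0, -0.6],
  [0, 0, -0.8],
  [0, 0, -0.8],
  [0, 0, -0.8],
], spin=[0, 0, 0, 0, 0])

```text
clock: 26.28
position: [585.5, -142.4, 256.8]
tool_rot: [-0.0, -0.0, 1.0, 0.0]
wrist_force: [-0.7, 0.2, -3.4]
opening: 0.527
```

Run:
```python
from h import *
o=[]
for n,x,y in(("scene",390,210),("top",73,180),):
    im=vision.get_image(n)[:,:,::-1];cv2.imwrite(f"pics/{n}8.png",im);o.append(cv2.resize(im[y:y+95,x:x+80],(400,475),interpolation=cv2.INTER_CUBIC))
im=cv2.imread("pics/scene8.png");o.append(0)
o[2]=cv2.resize(im[120:270,195:295],(317,475),interpolation=cv2.INTER_CUBIC)
cv2.imwrite("pics/c8.png",cv2.resize(np.hstack(o),None,fx=.7,fy=.7)); cv2.imwrite("pics/c8b.png",np.hstack(o[:2]))
```

```text
(no output)
```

View pics/c8.png

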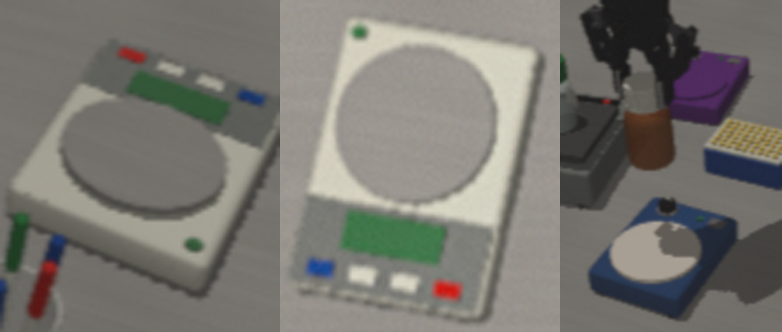

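View pics/c8b.png

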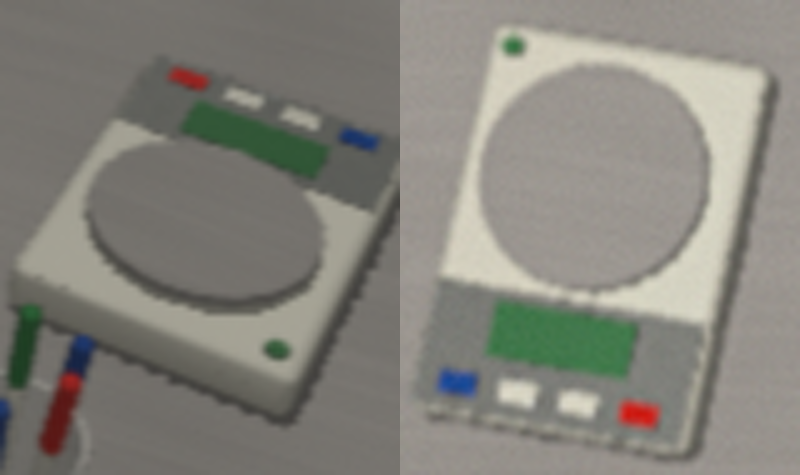

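Run:
```python
from h import *
t=(111.5,215.);s=(430.8,253.2)
print(onz("top",t,50),onz("scene",s,50),tri(s,t))
```

```text
[457.75012565 360.51166992  50.        ] [464.2711536  364.45525557  50.        ] (array([458.32496024, 363.3570551 ,  44.3837888 ]), [1.0, 1.0])
```

Call:
jog_arm([
  [0.3, 0.4, 0],
  [0.3, 0.8, 0],
  [0.3, 0.9, 0],
  [0.3, 0.9, 0],
  [0.3, 0.9, 0],
], spin=[0, 0, 0, 0, 0])

```text
clock: 27.0
position: [524.6, 14.7, 254.5]
tool_rot: [-0.001, -0.0, 1.0, -0.0]
wrist_force: [0.8, 0.3, -3.4]
opening: 0.528
```

Call:
jog_arm([
  [0.3, 0.9, 0],
  [0.3, 0.9, 0],
  [0.3, 0.9, 0],
  [0.3, 0.9, 0],
  [0.3, 0.9, 0],
], spin=[0, 0, 0, 0, 0])

```text
clock: 27.62
position: [464.6, 194.3, 254.6]
tool_rot: [-0.001, -0.0, 1.0, -0.0]
wrist_force: [0.1, -0.2, -2.7]
opening: 0.528
```

Call:
jog_arm([
  [0, 0.9, 0],
  [0, 0.9, 0],
  [0, 0.8, 0],
  [0, 0.6, 0],
  [0, 0.4, 0],
], spin=[0, 0, 0, 0, 0])

```text
clock: 28.25
position: [465.3, 338.3, 254.8]
tool_rot: [-0.0, -0.001, 1.0, -0.0]
wrist_force: [0.8, -0.7, -3.1]
opening: 0.529
```

Call:
jog_arm([
  [0.17, 0.3, 0],
  [0, 0.2, 0.3],
  [0, 0.05, 0.6],
  [0, 0, 0.7],
  [0, 0, 0.5],
], spin=[0, 0, 0, 0, 0])

```text
clock: 28.88
position: [458.4, 358.4, 169.4]
tool_rot: [-0.001, 0.0, 1.0, -0.001]
wrist_force: [0.0, 0.1, -2.5]
opening: 0.525
```

Call:
jog_arm([
  [0, 0, 0.4],
  [0, 0, 0.2],
  [0, 0, 0],
  [0, 0, 0],
  [0, 0, 0],
], spin=[0, 0, 0, 0, 0])

```text
clock: 29.5
position: [459.1, 359.8, 148.0]
tool_rot: [0.0, -0.0, 1.0, 0.0]
wrist_force: [0.6, -0.1, -3.0]
opening: 0.527
```

Run:
```python
from h import *
from rig import monitor
p=monitor.get_state()["position"];print(p,proj("scene",p+[0,0,-76.6]))
o=[]
for n,x,y in(("scene",390,150),("top",60,150),):
    im=vision.get_image(n)[:,:,::-1];cv2.imwrite(f"pics/{n}9.png",im);o.append(cv2.resize(im[y:y+140,x:x+90],(360,560),interpolation=cv2.INTER_CUBIC))
cv2.imwrite("pics/c9.png",np.hstack(o))
```

```text
[459.14503536 359.77683769 148.01580662] [430.8777548  245.36143182]
```

View pics/c9.png

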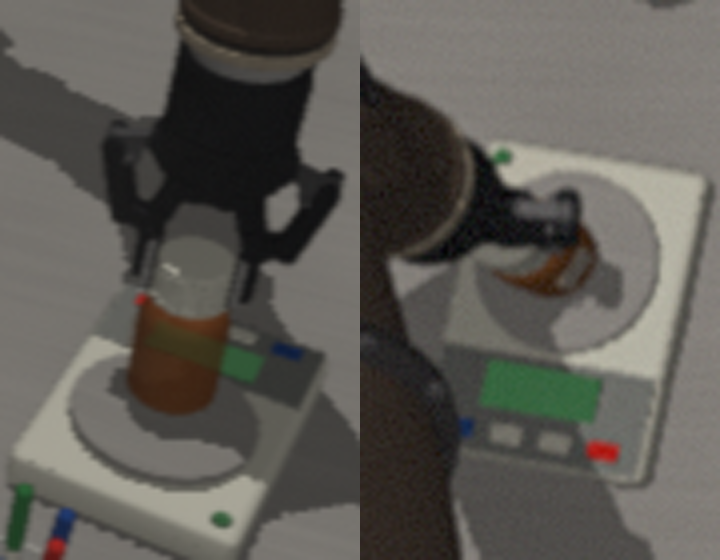

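Call:
jog_arm([
  [0, 0, 0.2],
  [0, 0, 0.2],
  [0, 0, 0.06],
  [0, 0, 0],
  [0, 0, 0],
], spin=[0, 0, 0, 0, 0])

```text
clock: 30.22
position: [458.9, 359.6, 129.1]
tool_rot: [0.0, -0.0, 1.0, 0.0]
wrist_force: [-0.7, 0.1, -3.3]
opening: 0.528
```

Call:
jog_arm([
  [0, 0, 0.03],
  [0, 0, 0.03],
  [0, 0, 0],
  [0, 0, 0],
  [0, 0, 0],
], spin=[0, 0, 0, 0, 0])

```text
clock: 30.85
position: [459.0, 359.6, 126.7]
tool_rot: [0.0, -0.0, 1.0, 0.0]
wrist_force: [0.7, 0.2, 1.5]
opening: 0.533
```

Call:
jog_arm([
  [0, 0, 0.03],
  [0, 0, 0],
  [0, 0, 0],
  [0, 0, 0],
  [0, 0, 0],
], spin=[0, 0, 0, 0, 0])

```text
clock: 31.48
position: [459.3, 360.2, 126.4]
tool_rot: [0.001, -0.0, 1.0, 0.001]
wrist_force: [-1.5, 1.1, 8.2]
opening: 0.528
```

Call:
jog_arm([
  [0, 0, 0],
  [0, 0, 0],
  [0, 0, 0],
  [0, 0, 0],
  [0, 0, 0],
], spin=[0, 0, 0, 0, 0], claw=1)

```text
clock: 32.1
position: [458.8, 359.4, 125.3]
tool_rot: [-0.0, -0.0, 1.0, -0.0]
wrist_force: [-0.3, -0.9, 0.8]
opening: 0.999
```

Call:
jog_arm([
  [0, 0, -0.5],
  [0, 0, -0.9],
  [0, 0, -1],
  [0, 0, -0.8],
  [-0.4, -0.8, 0],
], spin=[0, 0, 0, 0, 0])

```text
clock: 32.72
position: [474.7, 330.9, 256.0]
tool_rot: [0.001, -0.003, 1.0, 0.002]
wrist_force: [0.8, -0.7, -0.3]
opening: 0.999
```

Call:
jog_arm([
  [-0.5, -1, 0],
  [-0.5, -1, 0],
  [-0.5, -1, 0],
  [-0.5, -1, 0],
  [-0.4, -0.8, 0],
], spin=[0, 0, 0, 0, 0])

```text
clock: 33.35
position: [571.6, 133.5, 253.4]
tool_rot: [0.0, 0.0, 1.0, -0.0]
wrist_force: [-0.2, 0.3, 0.3]
opening: 0.996
```

Run:
```python
from h import *
from rig import monitor
p=monitor.get_state()["position"];print(p)
o=[]
for n,x,y in(("scene",390,190),("top",68,170),):
    im=vision.get_image(n)[:,:,::-1];cv2.imwrite(f"pics/{n}10.png",im);o.append(cv2.resize(im[y:y+110,x:x+80],(400,550),interpolation=cv2.INTER_CUBIC))
cv2.imwrite("pics/c10.png",np.hstack(o))
```

```text
[571.6201436  133.53120015 253.39759567]
```

View pics/c10.png

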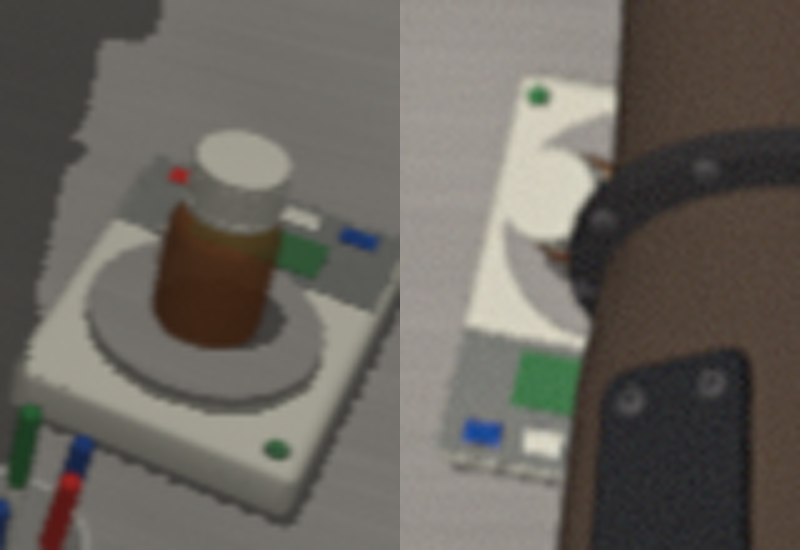

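Call:
jog_arm([
  [0.05, 0.02, 0.8],
  [0, 0, 0.9],
  [0, 0, 0.9],
  [0, 0, 0.9],
  [0, 0, 0.7],
], spin=[0, 0, 0, 0, 0])

```text
clock: 34.08
position: [568.2, 137.2, 83.8]
tool_rot: [-0.001, -0.001, 1.0, 0.0]
wrist_force: [-0.5, -0.3, 0.5]
opening: 1.001
```

Run:
```python
from h import *
r={}
im=vision.get_image("scene");cv2.imwrite("pics/s11.png",im[:,:,::-1])
cv2.imwrite("pics/c11.png",cv2.resize(im[160:300,280:380,::-1],(400,560),interpolation=cv2.INTER_CUBIC))
im=vision.get_image("top");cv2.imwrite("pics/t11.png",im[:,:,::-1])
cv2.imwrite("pics/t11c.png",cv2.resize(im[170:280,68:148,::-1],(400,550),interpolation=cv2.INTER_CUBIC))
```

```text
(no output)
```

View pics/c11.png

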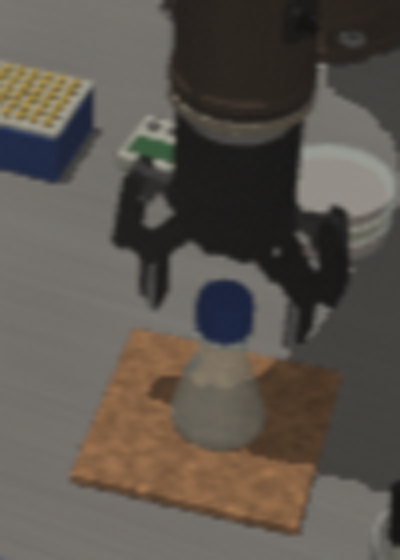

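View pics/t11c.png

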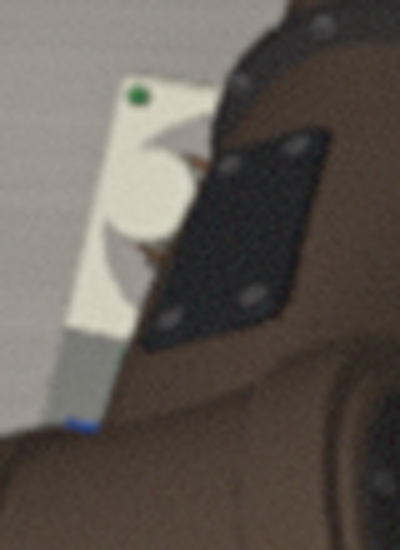

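Call:
jog_arm([
  [0, -0.03, 0],
  [0, 0, 0],
  [0, 0, 0],
  [0, 0, 0],
  [0, 0, 0],
], spin=[0, 0, 0, 0, 0], claw=-1, force=30)

```text
clock: 34.8
position: [569.8, 135.7, 86.5]
tool_rot: [0.001, -0.001, 1.0, 0.001]
wrist_force: [-0.7, 1.3, 7.3]
opening: 0.41
```

Call:
jog_arm([
  [0, 0, -0.3],
  [0, 0, -0.6],
  [0, 0, -0.8],
  [0, 0, -0.8],
  [0, 0, -0.5],
], spin=[0, 0, 0, 0, 0])

```text
clock: 35.42
position: [569.3, 135.0, 207.6]
tool_rot: [0.001, -0.0, 1.0, 0.0]
wrist_force: [0.1, 0.8, -2.2]
opening: 0.415
```

Run:
```python
from h import *
print(onz("top",(97,208.6),155))
im=cv2.imread("pics/scene10.png")[:,:,::-1]
print("amber captop scene",onz("scene",(390+242/5-.4,190+160/5-.4),155), "base",onz("scene",(390+208/5-.4,190+308/5-.4),50))
# stirrer plate from scene8 (empty, partly shadowed) 
im=cv2.imread("pics/scene8.png");cv2.imwrite("pics/c12.png",cv2.resize(im[200:265,200:280],(640,520),interpolation=cv2.INTER_CUBIC))
```

```text
[457.37089333 361.53108108 155.        ]
amber captop scene [463.88627496 362.66192386 155.        ] base [456.13059587 363.92717288  50.        ]
```

View pics/c12.png

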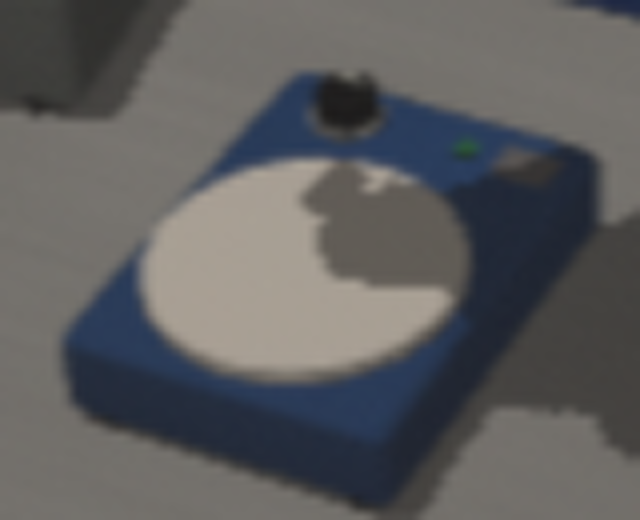

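Call:
jog_arm([
  [-0.1, -0.4, 0],
  [-0.2, -0.7, 0],
  [-0.2, -0.9, 0],
  [-0.2, -0.9, 0],
  [0, -0.9, 0],
], spin=[0, 0, 0, 0, 0])

```text
clock: 36.05
position: [596.7, -19.6, 204.1]
tool_rot: [-0.001, 0.0, 1.0, -0.0]
wrist_force: [0.1, 0.0, -2.5]
opening: 0.412
```

Call:
jog_arm([
  [0, -0.9, 0],
  [0, -0.9, 0],
  [0, -0.7, 0],
  [0, -0.4, 0],
  [0, -0.1, 0],
], spin=[0, 0, 0, 0, 0])

```text
clock: 36.67
position: [596.6, -138.2, 204.7]
tool_rot: [-0.0, 0.001, 1.0, -0.0]
wrist_force: [1.0, -0.2, -2.2]
opening: 0.413
```

Call:
jog_arm([
  [0, 0, 0.3],
  [0, 0, 0.5],
  [0, 0, 0.5],
  [0, 0, 0.2],
  [0, 0, 0],
], spin=[0, 0, 0, 0, 0])

```text
clock: 37.3
position: [596.9, -135.8, 144.6]
tool_rot: [-0.001, -0.001, 1.0, 0.0]
wrist_force: [0.4, 0.8, -2.0]
opening: 0.412
```

Run:
```python
from h import *
from rig import monitor
p=monitor.get_state()["position"];print(p,proj("scene",p+[0,0,-76.5]),"stir",onz("scene",(237.7,233),48),proj("scene",[p[0],p[1],48]))
im=vision.get_image("scene");cv2.imwrite("pics/s13.png",im[:,:,::-1])
cv2.imwrite("pics/c13.png",cv2.resize(im[130:270,190:290,::-1],(400,560),interpolation=cv2.INTER_CUBIC))
```

```text
[ 596.92509929 -135.84285748  144.63033633] [238.4524709 225.8990346] stir [ 604.21935452 -135.74126451   48.        ] [238.99866369 231.44830595]
```

View pics/c13.png

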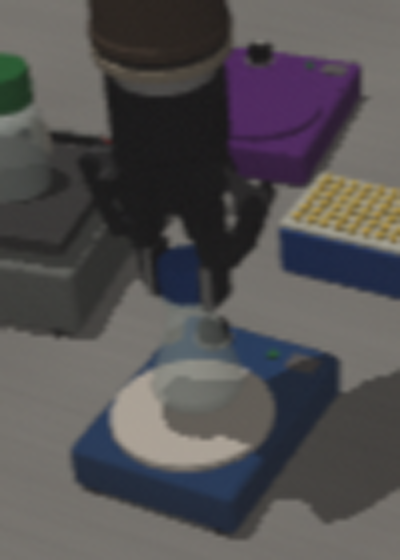

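Call:
jog_arm([
  [-0.05, -0.07, 0],
  [0, 0, 0.2],
  [0, 0, 0.2],
  [0, 0, 0],
  [0, 0, 0],
], spin=[0, 0, 0, 0, 0])

```text
clock: 37.98
position: [599.2, -139.7, 129.2]
tool_rot: [-0.0, -0.0, 1.0, 0.0]
wrist_force: [-0.1, -0.0, -2.7]
opening: 0.414
```

Call:
jog_arm([
  [0, 0, 0.03],
  [0, 0, 0.03],
  [0, 0, 0],
  [0, 0, 0],
  [0, 0, 0],
], spin=[0, 0, 0, 0, 0])

```text
clock: 38.6
position: [599.2, -139.6, 127.0]
tool_rot: [0.0, -0.0, 1.0, 0.0]
wrist_force: [-0.7, -0.3, -1.9]
opening: 0.411
```

Call:
jog_arm([
  [0, 0, 0.03],
  [0, 0, 0.02],
  [0, 0, 0],
  [0, 0, 0],
  [0, 0, 0],
], spin=[0, 0, 0, 0, 0])

```text
clock: 39.22
position: [599.2, -139.6, 124.9]
tool_rot: [0.0, -0.0, 1.0, 0.0]
wrist_force: [-0.2, 1.2, -2.5]
opening: 0.411
```

Call:
jog_arm([
  [0, 0, 0.03],
  [0, 0, 0.01],
  [0, 0, 0],
  [0, 0, 0],
  [0, 0, 0],
], spin=[0, 0, 0, 0, 0])

```text
clock: 39.85
position: [599.8, -139.5, 124.6]
tool_rot: [0.001, -0.0, 1.0, 0.0]
wrist_force: [-1.5, 0.9, 8.8]
opening: 0.412
```

Call:
jog_arm([
  [0, 0, 0],
  [0, 0, 0],
  [0, 0, 0],
  [0, 0, 0],
  [0, 0, 0],
], spin=[0, 0, 0, 0, 0], claw=1)

```text
clock: 40.48
position: [599.2, -139.6, 123.2]
tool_rot: [-0.0, -0.0, 1.0, -0.0]
wrist_force: [-0.6, -0.6, -0.2]
opening: 0.995
```

Call:
jog_arm([
  [0, 0, -0.5],
  [0, 0, -1],
  [0, 0, -1],
  [0, 0, -1],
  [0, 0.5, 0],
], spin=[0, 0, 0, 0, 0])

```text
clock: 41.1
position: [600.6, -121.8, 266.9]
tool_rot: [0.003, 0.001, 1.0, -0.001]
wrist_force: [0.7, -0.2, -0.7]
opening: 0.999
```

Call:
jog_arm([
  [0.7, 1, 0],
  [0.7, 1, 0],
  [0.7, 1, 0],
  [0.7, 1, 0],
  [0.7, 1, 0],
], spin=[0, 0, 0, 0, 0])

```text
clock: 41.72
position: [457.3, 82.0, 262.6]
tool_rot: [-0.0, -0.001, 1.0, -0.0]
wrist_force: [1.2, 1.0, 0.5]
opening: 1.001
```

Call:
jog_arm([
  [0, 1, 0],
  [0, 1, 0],
  [0, 1, 0],
  [0, 1, 0],
  [0, 1, 0],
], spin=[0, 0, 0, 0, 0])

```text
clock: 42.35
position: [457.9, 281.9, 262.5]
tool_rot: [-0.0, -0.001, 1.0, -0.0]
wrist_force: [0.4, 0.2, 0.4]
opening: 1.002
```

Call:
jog_arm([
  [0, 1, 0],
  [0, 1, 0],
  [0, 1, 0],
  [0, 1, 0],
  [0, 1, 0],
], spin=[0, 0, 0, 0, 0])

```text
clock: 42.98
position: [457.7, 481.8, 262.2]
tool_rot: [-0.001, -0.001, 1.0, -0.0]
wrist_force: [0.3, -0.7, -0.6]
opening: 1.001
```

Call:
jog_arm([
  [0.5, 1, 0],
  [1, 0.3, 0],
  [1, 0.2, 0],
  [1, 0, 0],
  [0, 0, 0],
], spin=[0, 0, 0, 0, 0])

```text
clock: 43.6
position: [313.6, 541.3, 262.5]
tool_rot: [-0.001, -0.004, 1.0, -0.0]
wrist_force: [-0.4, -1.6, 0.7]
opening: 1.0
```

Run:
```python
from h import *
for n in("scene","top"): cv2.imwrite(f"pics/{n}14.png",vision.get_image(n)[:,:,::-1])
```

```text
(no output)
```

View pics/top14.png

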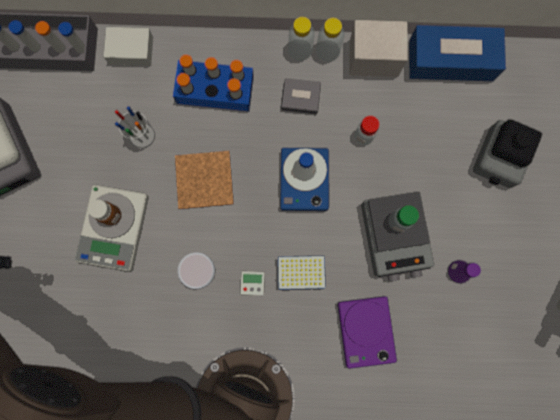

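View pics/scene14.png

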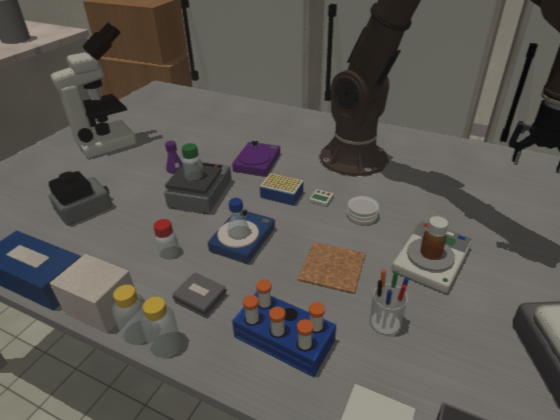

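Top view shows each sample on its new station: green at (407,216), amber at (98,211), blue at (306,160). I'll check the centring with numbers.

Run:
```python
from h import *
I={n:cv2.imread(f"pics/{n}14.png")[:,:,::-1].copy() for n in("scene","top")}
for nm,lo,hi,z,bs,bt,t,s in(("blue",(105,130,40),(125,255,255),143,(226,197,247,214),(298,152,316,168),(596.7,-139.3),(604.2,-135.7)),("green",(45,90,40),(85,255,255),182,(175,140,205,165),(395,200,425,232),(459.1,-379.8),(466.4,-373.6))):
    r={}
    for n,b,c0 in(("scene",bs,s),("top",bt,t)):
        c,st,m=blob(I[n],lo,hi,b);r[n]=c;X=onz(n,c,z);print(nm,n,c.round(1),[int(v) for v in st],X.round(1),"off",(X[:2]-c0).round(1))
    print(tri(r["scene"],r["top"])[0].round(1))
def cr(im,x,y,w,h,s): return cv2.resize(im[y:y+h,x:x+w,::-1],(int(w*s),int(h*s)),interpolation=cv2.INTER_CUBIC)
cv2.imwrite("pics/c14.png",np.vstack([np.hstack([cr(I["top"],280,145,50,60,5),cr(I["top"],80,185,60,60,5)]),np.hstack([cr(I["scene"],207,195,50,60,5),cr(I["scene"],400,215,60,60,5)])]))
```

```text
blue scene [235.2 204.2] [230, 198, 12, 14, 127] [ 598.1 -138.6  143. ] off [-6.1 -2.9]
blue top [305.9 159.8] [300, 153, 13, 14, 146] [ 597.4 -138.4  143. ] off [0.7 0.9]
[ 597.6 -138.7  142.6]
green scene [189.1 150.4] [182, 144, 15, 14, 171] [ 465.4 -376.3  182. ] off [-1.  -2.7]
green top [407.6 215.2] [397, 205, 22, 21, 349] [ 460.5 -379.9  182. ] off [ 1.4 -0.1]
[ 460.9 -380.4  178.7]
```

View pics/c14.png

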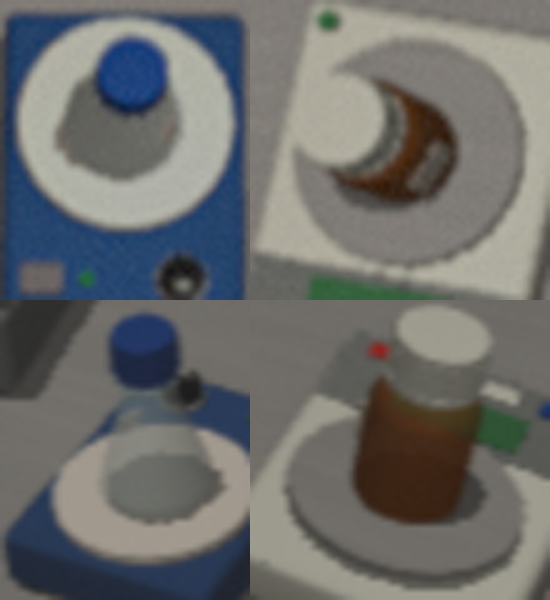

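```bash
python3 -c "
from rig import job,monitor
print(job.finish_job(),monitor.get_state()['clock'])"
```

```text
the job is handed in; nothing more can be done
the job is handed in; nothing more can be done
```

All three samples are on their next stations, and I handed the job in at about 44 s. The hand-in gave no verdict.

**What I did:** I parked the flask on the cork mat first. Then I moved the green-capped bottle to the hotplate, the amber bottle to the balance and the flask to the stirrer. I set each one down in millimetre steps and released it once the wrist force showed a light touch of no more than about 9 N. The arm ended clear of everything.

**Last checks:** In the top view, each cap is within about 2 mm of the middle of its plate or pan. All three samples look upright, and the red bottle and pen pot stand where they did at the start.

**What disagreed:**
- **Scene camera:** it put the stations, at their stated heights, 6–8 mm farther out in x than the top camera did. It also put the flask up to 7 mm from the stirrer's middle, still inside the 15 mm limit.
- **Station heights:** two-view heights came out about 6 mm low for the mat, the hotplate and the pan. The flask cap height matched, and the touch-down heights agreed with the text to about 1 mm.
- **Stirrer height:** I got no usable two-view height for the stirrer plate, so it rests on the text and the touch-down.

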